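# Isolate the stand, load the regulators, start the test

### The job

Isolate the test stand: pull the black selector knob on the steel pressure panel up, turn it to its other notch and let it drop in. Then clear the brass hex adapters from the test plate into the grey tray and push every blue regulator along the counter, without lifting or tipping it, until each stands inside a white circle of its own. Finally pull the selector and turn it back to its first notch, press the grey start button fully in and let it go, leaving the regulators in their circles, the adapters in the tray, and the washer, spanner and bottle where they are.

Things in the scene. Friction and masses are not known exactly. Their poses are not given: they have to be found in the camera images.
- reg_a: dome-loaded regulator: blue round aluminium body, foot diameter 92 mm with an upright cylindrical wall up to 26 mm, then a sloping dome to 56 mm, 0.4 to 0.85 kg, too broad and too smooth to grasp; push it by the wall. Two or three of the three are present (an absent one reads None). Origin: centre of its underside; its yaw does not matter.
- reg_b: dome-loaded regulator: blue round aluminium body, foot diameter 92 mm with an upright cylindrical wall up to 26 mm, then a sloping dome to 56 mm, 0.4 to 0.85 kg, too broad and too smooth to grasp; push it by the wall. Two or three of the three are present (an absent one reads None). Origin: centre of its underside; its yaw does not matter.
- reg_c: dome-loaded regulator: blue round aluminium body, foot diameter 92 mm with an upright cylindrical wall up to 26 mm, then a sloping dome to 56 mm, 0.4 to 0.85 kg, too broad and too smooth to grasp; push it by the wall. Two or three of the three are present (an absent one reads None). Origin: centre of its underside; its yaw does not matter.
- adapter_a: brass hex adapter: upright round tube 24 mm in diameter, 36 mm high, with a hexagonal collar 30 mm across flats (35 mm across corners; corners lie on its +x axis and every 60 degrees) from 10 to 26 mm height, 90 g. Two or three of the three are present (an absent one reads None). Origin: centre of its underside, z along its tube; it starts upright.
- adapter_b: brass hex adapter: upright round tube 24 mm in diameter, 36 mm high, with a hexagonal collar 30 mm across flats (35 mm across corners; corners lie on its +x axis and every 60 degrees) from 10 to 26 mm height, 90 g. Two or three of the three are present (an absent one reads None). Origin: centre of its underside, z along its tube; it starts upright.
- adapter_c: brass hex adapter: upright round tube 24 mm in diameter, 36 mm high, with a hexagonal collar 30 mm across flats (35 mm across corners; corners lie on its +x axis and every 60 degrees) from 10 to 26 mm height, 90 g. Two or three of the three are present (an absent one reads None). Origin: centre of its underside, z along its tube; it starts upright.
- adapter_a_mid (a point): middle of that adapter, on its axis 18 mm above its underside.
- adapter_b_mid (a point): middle of that adapter, on its axis 18 mm above its underside.
- adapter_c_mid (a point): middle of that adapter, on its axis 18 mm above its underside.
- ring0 (a point): centre, on the counter, of one of three white painted circles on the flush grey test plate (a row at 150 mm pitch; each circle is 124 mm across inside its line). The plate has no thickness to speak of.
- ring1 (a point): centre, on the counter, of one of three white painted circles on the flush grey test plate (a row at 150 mm pitch; each circle is 124 mm across inside its line). The plate has no thickness to speak of.
- ring2 (a point): centre, on the counter, of one of three white painted circles on the flush grey test plate (a row at 150 mm pitch; each circle is 124 mm across inside its line). The plate has no thickness to speak of.
- tray: open grey plastic tray, fixed, 120 mm along its x, 160 mm along its y, 30 mm high, walls and floor 4 mm. Origin: centre of its underside.
- panel: low steel pressure panel box, fixed, 130 mm along its x, 180 mm along its y, top at 50 mm; a small gauge 7 mm high (look only). Selector at its (0, +45 mm), start button at its (0, -45 mm). Origin: centre of its underside.
- selector (a joint): angle of the selector about the upright axis, rad. It grows anticlockwise seen from above; 0: run notch (start; the pointer line lies along the panel's x, away from the robot), 1.2: isolate notch. End stops 0.08 beyond each notch. It turns only while pulled up, and drops in within about 0.08 of a notch; let go in between it rests raised on a ridge.
- selector_lift (a joint): how far the selector is pulled up, m: 0 when seated in a notch, at least 0.010 needed to turn, 0.016 at most (hard stop); its spring and weight pull it down with about 4.5 N seated, 8.5 N fully up. About 0.008 when resting on the ridge.
- selector_grip (a point): middle of the selector's round black knob, on its turning axis: the knob is 36 mm across and 26 mm high, its underside 13 mm above the panel top when seated; the point rises and turns with it. A white pointer line on its top runs from the axis along its x axis.
- start_button (a joint): travel of the round grey push button, 28 mm wide, pressed downwards, m: 0 out, 0.006 fully in (5 N); it springs back.
- start_button_top (a point): centre of the button's top face.
- washer: green rubber washer ring, 48 mm across, lying flat near the panel; leave alone. Origin: centre of its underside.
- spanner: small steel spanner, 150 mm long, lying to the left; leave alone.
- leak_bottle: white bottle, 54 mm across, 130 mm high, to the left; leave alone. Origin: centre of its underside.

How it is judged (in metres and radians):
On the way, in this order (a step that is already met when the one before it is completed fails the run):
1. the selector sits in the isolate notch, dropped in (value of joint selector above 1.08 rad and value of joint selector_lift below 0.0025 m), for 0.2 s.
2. with the selector isolated, the adapters are in the tray and each regulator is inside a circle (all of step 1 and (horizontal distance between reg_a and ring0 below 0.016 m or horizontal distance between reg_a and ring1 below 0.016 m or horizontal distance between reg_a and ring2 below 0.016 m) and (horizontal distance between reg_b and ring0 below 0.016 m or horizontal distance between reg_b and ring1 below 0.016 m or horizontal distance between reg_b and ring2 below 0.016 m) and (horizontal distance between reg_c and ring0 below 0.016 m or horizontal distance between reg_c and ring1 below 0.016 m or horizontal distance between reg_c and ring2 below 0.016 m) and x of adapter_a_mid in the frame of tray between -0.056 and 0.056 m and y of adapter_a_mid in the frame of tray between -0.076 and 0.076 m and height (world z) of each of adapter_a_mid, adapter_b_mid, adapter_c_mid below 0.04 m and x of adapter_b_mid in the frame of tray between -0.056 and 0.056 m and y of adapter_b_mid in the frame of tray between -0.076 and 0.076 m and x of adapter_c_mid in the frame of tray between -0.056 and 0.056 m and y of adapter_c_mid in the frame of tray between -0.076 and 0.076 m), for 0.2 s.
3. the selector is back in the run notch, dropped in (value of joint selector below 0.12 rad and value of joint selector_lift below 0.0025 m), for 0.2 s.
4. the start button is pressed in, selector in run (all of step 3 and value of joint start_button above 0.0045 m), for 0.05 s.
At the end, for the whole second after the job is handed in: Selector dropped into the run notch (angle below 0.12 rad, lift below 2.5 mm), button out, every regulator present within 16 mm of the centre of a circle and upright, the middle of every adapter present between the tray walls and lower than 40 mm above the counter, all at rest (all of step 3 and value of joint start_button below 0.0015 m and (horizontal distance between reg_a and ring0 below 0.016 m or horizontal distance between reg_a and ring1 below 0.016 m or horizontal distance between reg_a and ring2 below 0.016 m) and (horizontal distance between reg_b and ring0 below 0.016 m or horizontal distance between reg_b and ring1 below 0.016 m or horizontal distance between reg_b and ring2 below 0.016 m) and (horizontal distance between reg_c and ring0 below 0.016 m or horizontal distance between reg_c and ring1 below 0.016 m or horizontal distance between reg_c and ring2 below 0.016 m) and x of adapter_a_mid in the frame of tray between -0.056 and 0.056 m and y of adapter_a_mid in the frame of tray between -0.076 and 0.076 m and height (world z) of each of adapter_a_mid, adapter_b_mid, adapter_c_mid below 0.04 m and x of adapter_b_mid in the frame of tray between -0.056 and 0.056 m and y of adapter_b_mid in the frame of tray between -0.076 and 0.076 m and x of adapter_c_mid in the frame of tray between -0.056 and 0.056 m and y of adapter_c_mid in the frame of tray between -0.076 and 0.076 m and linear speed of each of reg_a, reg_b, reg_c, adapter_a, adapter_b, adapter_c below 0.02 m/s); the robot touches nothing.
It fails at once if a regulator is lifted or tipped (height (world z) of any of reg_a, reg_b, reg_c above 0.02 m or angle between any of reg_a, reg_b, reg_c's own z axis and vertical above 0.35 rad).
It fails at once if the washer, spanner or bottle is moved more than 5 cm (distance of any of washer, spanner, leak_bottle from where it was at the start of the episode above 0.05 m).
Of reg_a, reg_b, reg_c only 2 to 3 are there at a start; the rules pass over those that are not, and their reading is None.
Of adapter_a, adapter_b, adapter_c only 2 to 3 are there at a start; the rules pass over those that are not, and their reading is None.
At some moment in a run one of reg_a, reg_b, reg_c, adapter_a, adapter_b, adapter_c may be knocked a few centimetres aside while the robot is not near it.
Once in a run the grip may slacken for a moment while it holds something.
It also fails if it takes over 210 s, if anything falls off the work surface, if the arm or the gripper's body presses on something with over 40 N, if the wrist force passes 120 N, or if a joint passes its speed limit or range.

### The arm

A 6-joint arm with a two-finger parallel gripper is mounted at the origin on the work surface. World frame = base frame: x ahead of the robot, y to its left, z up, the work surface at z = 0. Lengths are in m, angles in degrees, forces in N, time in s.
With the tool pointing down it reaches from about 0.275 to 0.85 m from the base axis. Payload 19 kg.
Tool frame: the origin (TCP) lies between the finger pads; the fingertips stand tip_extent ahead of it and the grasp point (between the pads) lies 11 mm behind it (tip_extent is the distance from the TCP to the fingertips, in m); z points along the fingers, y is the line along which they close (so a half turn about z gives the same grasp; the last joint's range is limited). The gripper opens to 85 mm and grips with 20 to 120 N. Pads are 22 mm wide; open, the fingers measure 114 mm over their backs; the gripper's body (76 mm by 85 mm) begins 54 mm behind the grasp point. The pads swing forward as they close: fully open they stand 13 mm farther back than shut.
Start: joints at [-83.079, 8.623, 82.357, -0, 89.026, -7.678], TCP at [0.145, -0.556, 0.239] pointing down, gripper open.
Joint ranges: [-160.23, 160.23], [-39.13, 120.54], [6.94, 153.29], [-79.49, 259.48], [9.18, 160.14], [-161.06, 161.06]. Speed limits (degrees/s): [108.29, 108.29, 127.2, 172.46, 172.46, 172.46].

### API

Orientations are given as a 3x3 rotation matrix whose columns are the frame's x, y, z axes.
In Python, from plant import * gives the robot as it stands. The module is installed in compiled form; this text tells all that it offers.
- The arm moves only by the tool play_rows, never from a script. Its argument "rows" is a list that holds one entry, the list of rows, each a list of 6 numbers: the shift along the world's x, y, z as a fraction of full scale, then the turn, a rotation vector about the world's x, y, z as a fraction of full scale. In form: [[[tx, ty, tz, rx, ry, rz], ...]]. A call has 1 to 10 rows; each row shifts and turns the commanded pose from where the row before left it; what a row does not reach is not made up. Full scale, the value 1, is 12 cm for a shift and 0.15 rad for a turn. A row lasts 1/10 s, in which the tool goes at most 50 mm and 8.59 degrees, less where a joint would pass 70% of its speed; a pose out of reach is approached as far as the arm can. A call with a number of a shift or a turn outside -1 to 1 is refused whole. A call with a gripper value outside its range is refused whole. "claw" is the opening, from 0 (shut) to 1 (fully open), set as the call begins (left out, the last holds). The fingers move at their own pace and stop on an object; "squeeze" is the grip in N (left out, the last holds). Time passes only in rows, so rows that do not move let the fingers close. It gives the time, the measured TCP pose, the force, the opening and the grip force at its end, in the units of the state.
- get_obs(): the state, without advancing time (a new reading comes with each control period).
- snapshot(name): name is "side" or "top"; returns the picture (400x640x3 uint8, red, green, blue); there is no depth.
- camera_info(name): a dict with "fx", "fy", "cx", "cy" (pixels), "cam_to_world" (4x4, takes a point from camera to world coordinates). Camera axes: x right, y down, z forward; pixel columns grow to the right and rows downward; lengths in m; the calibration is good to about 2 mm. A picture is of the moment at which its call begins. camera_info takes no time and is no camera call.
- sign_off(): hands the job in; it is judged then, once.
The state is a dict: "t": time; "qpos": joint angles; "dq": joint speeds; "tau": joint torques, N m; "tcp_pos": TCP position; "orientation": TCP orientation; "contact_force": force on the tool from outside, world axes, zero at the start; "wrist_torque": the same for the moment, N m; "finger_gap": finger opening in m; "finger_force": force on a finger pad.
Only numpy, scipy, OpenCV 4.12 (cv2) and the standard library are available. Lean on these libraries where they do the work, as an engineer would, in place of code of your own. Each camera call takes 0.05 s, during which the arm holds its last target. There are 200 camera calls.

## Working session

There is one attempt and no reset: what is moved stays moved. The work goes in short steps, Python scripts to look and compute and a tool call to move; the robot and the scene stay as the last step left them, time stands still between calls to the robot, and variables do not carry over. Pictures are saved under pics/ and viewed, at most 14 in all, crops included, and the job is handed in when it is done.

Besides the shell and the picture viewer there is one more tool, called after "Request:" as a command line: name --argument value ..., lists and objects as JSON in quotes. play_rows: Moves the arm, as the interface text tells. Its arguments: {"type":"object","properties":{"rows":{"type":"array"},"claw":{"type":"number"},"squeeze":{"type":"number"}},"required":["rows"]}

```bash
mkdir -p pics
cat > h.py <<'E'
from plant import *
import numpy as np, cv2
def ray(cam,u,v):
    c=camera_info(cam); T=np.array(c["cam_to_world"])
    d=T[:3,:3]@np.array([(u-c["cx"])/c["fx"],(v-c["cy"])/c["fy"],1.0]); return T[:3,3],d
def onz(cam,u,v,z):
    o,d=ray(cam,u,v); return o+d*(z-o[2])/d[2]
def proj(cam,p):
    c=camera_info(cam); T=np.linalg.inv(np.array(c["cam_to_world"])); q=T[:3,:3]@np.array(p)+T[:3,3]
    return c["fx"]*q[0]/q[2]+c["cx"],c["fy"]*q[1]/q[2]+c["cy"]
def snap(cam,fn=None):
    im=cv2.cvtColor(np.array(snapshot(cam)),cv2.COLOR_RGB2BGR)
    if fn: cv2.imwrite("pics/"+fn,im)
    return im
E
python3 - <<'E'
from h import *
for c in("top","side"):
    snap(c,c+"0.png"); i=camera_info(c); print(c,i["fx"],i["cx"],i["cy"],np.round(np.array(i["cam_to_world"]),3).tolist())
print(get_obs())
E
```

```text
top 442.21620086621584 318.11877569101523 194.13074079844773 [[0.027, -0.987, 0.159, 0.353], [-0.999, -0.023, 0.023, -0.004], [-0.019, -0.159, -0.987, 1.182], [0.0, 0.0, 0.0, 1.0]]
side 503.7932996827527 322.7458813292185 201.7767099961631 [[-0.992, -0.078, 0.101, 0.381], [-0.128, 0.597, -0.792, 0.973], [0.002, -0.798, -0.602, 0.814], [0.0, 0.0, 0.0, 1.0]]
{'t': 0.1, 'qpos': array([-8.30781895e+01,  8.64834766e+00,  8.23886058e+01,  2.86029968e-04,
        8.90270698e+01, -7.67737548e+00]), 'dq': array([ 0.00916825,  0.03376488, -0.04420357, -0.03217185, -0.04389046,
        0.0018813 ]), 'tau': array([ 5.48438184e-03, -7.14380407e+01, -5.71791673e+01, -2.10674552e-04,
        7.20866636e-03,  5.68230587e-05]), 'tcp_pos': array([ 0.14489065, -0.55622283,  0.23873957]), 'orientation': array([[ 9.67712784e-01,  2.52055453e-01, -1.29710024e-04],
       [ 2.52055439e-01, -9.67712159e-01,  1.10987324e-03],
       [ 1.54227634e-04, -1.10673264e-03, -9.99999376e-01]]), 'contact_force': array([-0.17283824,  0.40145782, -0.65711756]), 'wrist_torque': array([-0.05701435, -0.02748251,  0.02275108]), 'finger_force': 0.0, 'finger_gap': 0.085299265690191}
```

View pics/top0.png

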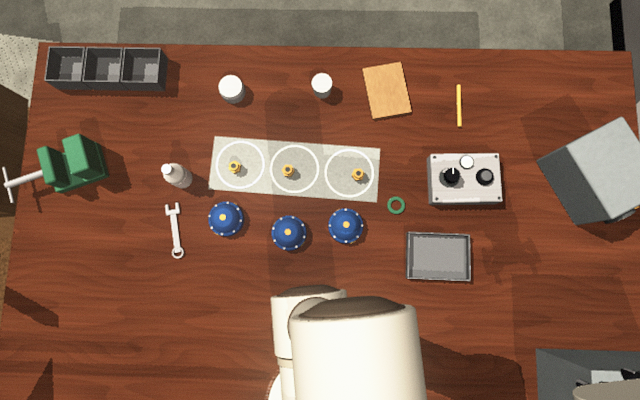

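View pics/side0.png

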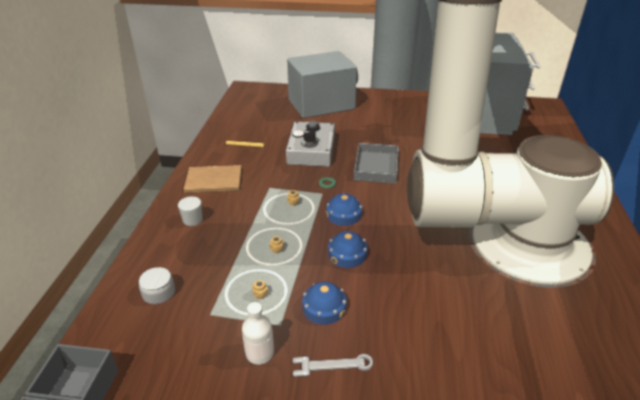

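The top view shows the ring plate (210–380, 137–201), with adapters at about (234,167), (288,171) and (358,174). The regulators are at (226,219), (289,233) and (346,226). The selector is at (451,176) with its pointer towards +x, the button at (486,177), the tray at (438,257) and the washer at (396,205). The side view agrees: three regulators and three adapters.

```bash
cat >> h.py <<'E'
def blobs(m,amin,amax=1e9):
    n,l,s,c=cv2.connectedComponentsWithStats(m.astype(np.uint8))
    return [(c[i],s[i],(l==i)) for i in range(1,n) if amin<=s[i][4]<=amax]
def mcol(im,k):
    h,s,v=[a.astype(int) for a in cv2.split(cv2.cvtColor(im,cv2.COLOR_BGR2HSV))]
    return {'blue':(abs(h-112)<14)&(s>110)&(v>40),'brass':(h>12)&(h<28)&(s>110)&(v>120),'green':(h>50)&(h<90)&(s>90)}[k]
E
python3 - <<'E'
from h import *
t=cv2.imread("pics/top0.png"); s=cv2.imread("pics/side0.png")
for cam,im in(("top",t),("side",s)):
    for c,st,_ in blobs(mcol(im,'blue'),150,4000):
        print(cam,'blue',c.round(1),st,onz(cam,*c,0.024).round(4))
    for c,st,_ in blobs(mcol(im,'brass'),8,400):
        print(cam,'brass',c.round(1),st[2:],onz(cam,*c,0.03).round(4),onz(cam,*c,0.056).round(4))
h,sa,v=cv2.split(cv2.cvtColor(t,cv2.COLOR_BGR2HSV))
w=(sa<40)&(v>215); w[:130]=0;w[205:]=0;w[:,:205]=0;w[:,385:]=0
for c,st,m in blobs(w,60):
    cs,_=cv2.findContours(m.astype(np.uint8),cv2.RETR_EXTERNAL,cv2.CHAIN_APPROX_NONE)
    p=np.array([onz('top',*q[0],0)[:2] for q in max(cs,key=len)],np.float32); 
    print('ring',st,cv2.fitEllipse(p))
cv2.imwrite("pics/crop_r.png",cv2.resize(t[120:300,380:520],None,fx=4,fy=4,interpolation=cv2.INTER_CUBIC)[:600])
print([proj('top',p) for p in [(0.4,0,0),(0.4,-.3,0.05)]])
E
```

```text
top blue [223.7 218.4] [209 202  32  34 688] [0.4686 0.2706 0.024 ]
top blue [345.  225.4] [329 209  34  34 791] [ 0.4583 -0.0497  0.024 ]
top blue [286.5 231.8] [272 216  31  34 674] [0.4376 0.103  0.024 ]
top brass [458.4 105.3] [  6  43 216] [ 0.7914 -0.351   0.03  ] [ 0.7815 -0.3432  0.056 ]
top brass [234.6 166.8] [12 12 83] [0.6072 0.2482 0.03  ] [0.6015 0.2425 0.056 ]
top brass [287.9 170.4] [12 12 87] [0.6006 0.1051 0.03  ] [0.595  0.1027 0.056 ]
top brass [357.5 174.5] [12 12 92] [ 0.5939 -0.0804  0.03  ] [ 0.5885 -0.0787  0.056 ]
top brass [636.2 207.1] [5 3 9] [ 0.5239 -0.8024  0.03  ] [ 0.52   -0.7844  0.056 ]
top brass [222.2 216.9] [ 6  5 23] [0.472  0.2733 0.03  ] [0.4693 0.267  0.056 ]
top brass [ 11.9 218. ] [5 4 9] [0.4553 0.8332 0.03  ] [0.453  0.8143 0.056 ]
top brass [  5.7 228.9] [ 14  23 161] [0.4262 0.8457 0.03  ] [0.4245 0.8266 0.056 ]
top brass [345.8 224.1] [ 5  6 24] [ 0.461  -0.0516  0.03  ] [ 0.4586 -0.0506  0.056 ]
top brass [287.5 231.6] [ 6  6 27] [0.4378 0.1    0.03  ] [0.4359 0.0977 0.056 ]
top brass [  4.4 248.8] [ 11  21 127] [0.3739 0.842  0.03  
[... 1574 characters left out ...]
 [0.4364 0.0677 0.03  ] [0.4346 0.0977 0.056 ]
side brass [276.3 245. ] [ 13  14 124] [0.5982 0.1212 0.03  ] [0.591  0.1495 0.056 ]
side brass [259.5 290.1] [ 14  15 149] [0.6048 0.2643 0.03  ] [0.5973 0.2878 0.056 ]
side brass [324.3 288.5] [ 6  4 22] [0.4707 0.2422 0.03  ] [0.4677 0.2664 0.056 ]
ring [ 209  137  111   57 3235] ((0.6184836030006409, 0.1914300173521042), (0.1513223648071289, 0.3472769558429718), 176.3614044189453)
ring [322 145  58  53 938] ((0.6176615357398987, -0.05923860892653465), (0.15442140400409698, 0.1552605926990509), 47.06638717651367)
[(np.float64(325.5136829584155), np.float64(247.61309363374022)), (np.float64(444.08535219375403), np.float64(249.90626903045765))]
```

View pics/crop_r.png

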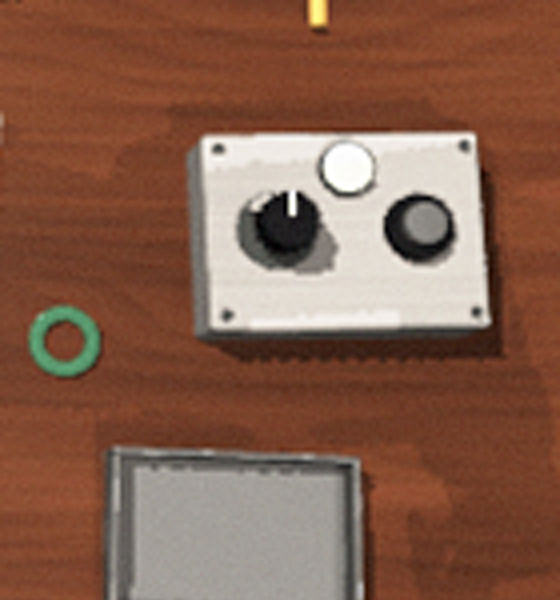

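The crop shows the knob top at about (452.3,175.5) with its pointer along +x, and the button face at (486.2,176.2). The panel-top corners are near (430.7,154), (498.7,153), (502.5,201) and (431.7,202).

Run:
```python
from h import *
t=cv2.imread("pics/top0.png"); s=cv2.imread("pics/side0.png")
for cam,im,R in(("top",t,(130,205,205,385)),("side",s,(185,325,210,325))):
    g=im.max(2); th=cv2.morphologyEx(g,cv2.MORPH_TOPHAT,np.ones((7,7),np.uint8))
    m=np.zeros_like(g); a,b,c,d=R; m[a:b,c:d]=(th[a:b,c:d]>14)
    cs,hi=cv2.findContours(m,cv2.RETR_CCOMP,cv2.CHAIN_APPROX_NONE)
    for k,q in enumerate(cs):
        if hi[0][k][3]>=0 and cv2.contourArea(q)>600:
            p=np.array([onz(cam,*x[0],0)[:2] for x in q],np.float32); print(cam,np.round(np.hstack(cv2.fitEllipse(cv2.convexHull(p))),4))
for n,p in dict(a=(430.7,154),b=(498.7,153),c=(502.5,201),d=(431.7,202)).items(): print(n,onz('top',*p,.05).round(4))
print('sel',onz('top',452.3,175.5,.089).round(4),'btn',onz('top',486.2,176.2,.06).round(4))
# tray
print('tray rim',[onz('top',*p,.03).round(4) for p in((407.5,232.5),(469.8,234.8),(470.5,282.5),(406.5,279))])
for c,st,_ in blobs(mcol(t,'green'),20,400): print('green',c,st,onz('top',*c,0))
cv2.imwrite("pics/crop_s.png",cv2.resize(s[110:190,270:420],None,fx=5,fy=5,interpolation=cv2.INTER_CUBIC))
```

```text
top [ 6.06100e-01 -5.81000e-02  1.23800e-01  1.24500e-01  7.75461e+01]
top [0.6138 0.0919 0.1239 0.1244 8.4554]
top [6.218000e-01 2.410000e-01 1.265000e-01 1.271000e-01 1.292687e+02]
side [0.6122 0.091  0.1218 0.1259 8.08  ]
side [ 0.6039 -0.0588  0.1202  0.124  13.8598]
a [ 0.6487 -0.2698  0.05  ]
b [ 0.6552 -0.4466  0.05  ]
c [ 0.5286 -0.4514  0.05  ]
d [ 0.5217 -0.2706  0.05  ]
sel [ 0.5843 -0.3137  0.089 ] btn [ 0.5905 -0.4085  0.06  ]
tray rim [array([ 0.4432, -0.2117,  0.03  ]), array([ 0.4413, -0.372 ,  0.03  ]), array([ 0.3203, -0.3704,  0.03  ]), array([ 0.3246, -0.2085,  0.03  ])]
green [ 46.00271003 164.66937669] [ 37 147  19  37 369] [0.60832192 0.77977292 0.        ]
green [ 58.65625 188.5625 ] [ 55 186  10   6  32] [0.54210385 0.73615457 0.        ]
green [395.94166667 205.05833333] [388 197  17  17 120] [ 0.51854047 -0.18655424  0.        ]
```

View pics/crop_s.png

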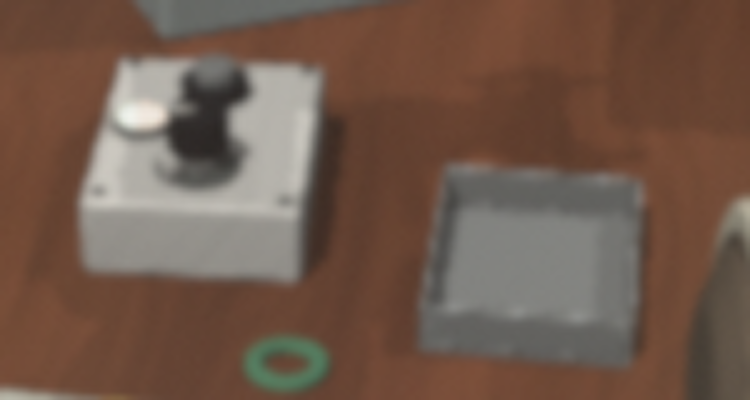

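Run:
```python
import plant; print([n for n in dir(plant) if not n.startswith('__')]); print(getattr(plant,'tip_extent',None))
```

```text
['PlanningError', 'camera_info', 'get_obs', 'sign_off', 'snapshot', 'tip_extent']
0.008
```

Request:
play_rows --rows '[[[0.3,0.165,-0.02,0,0,0],[0.3,0.165,-0.02,0,0,0],[0.3,0.165,-0.02,0,0,0],[0.3,0.165,-0.02,0,0,0],[0.3,0.165,-0.02,0,0,0],[0.3,0.165,-0.02,0,0,0],[0.3,0.165,-0.02,0,0,0],[0.3,0.165,-0.02,0,0,0],[0.3,0.165,-0.02,0,0,0],[0.3,0.165,-0.02,0,0,0]]]' --claw 1 --squeeze 40

```text
t: 1.1
tcp_pos: [0.5062, -0.3572, 0.2149]
orientation: [[0.968, 0.252, -0.0], [0.252, -0.968, 0.0], [-0.0, -0.0, -1.0]]
contact_force: [-0.1, -1.0, 1.0]
finger_gap: 0.0854
finger_force: 0.0
```

Request:
play_rows --rows '[[[0.335,0.185,0,0,0,0],[0.335,0.185,0,0,0,0],[0,0,-0.305,0,0,0],[0,0,-0.305,0,0,0],[0,0,-0.305,0,0,0],[0,0,-0.2,0,0,0],[0,0,-0.1,0,0,0],[0,0,0,0,0,0]]]'

```text
t: 1.9
tcp_pos: [0.5847, -0.3137, 0.068]
orientation: [[0.968, 0.252, -0.002], [0.252, -0.968, 0.002], [-0.002, -0.002, -1.0]]
contact_force: [-0.4, 0.4, -0.3]
finger_gap: 0.0851
finger_force: 0.0
```

Request:
play_rows --rows '[[[0,0,0,0,0,0],[0,0,0,0,0,0],[0,0,0,0,0,0],[0,0,0,0,0,0],[0,0,0,0,0,0]]]' --claw 0 --squeeze 40

```text
t: 2.4
tcp_pos: [0.5862, -0.316, 0.0716]
orientation: [[0.968, 0.251, 0.003], [0.251, -0.968, -0.004], [0.002, 0.005, -1.0]]
contact_force: [1.6, -11.3, 6.8]
finger_gap: 0.0348
finger_force: 40.2
```

Request:
play_rows --rows '[[[0,-0.015,0.04,0,0,0],[0,0,0.04,0,0,0],[0,0,0.04,0,0,0],[0,0,0.03,0,0,0],[0,0,0,0,0,0],[0,0,0,0,0,0],[0,0,0,0,0,0]]]'

```text
t: 3.1
tcp_pos: [0.586, -0.3162, 0.0877]
orientation: [[0.968, 0.252, 0.002], [0.252, -0.968, -0.001], [0.001, 0.001, -1.0]]
contact_force: [7.6, -5.2, -8.4]
finger_gap: 0.0345
finger_force: 43.8
```

Request:
play_rows --rows '[[[0,0,-0.01,0,0,0.5],[0,0,0,0,0,0.8],[0,0,0,0,0,0.8],[0,0,0,0,0,0.8],[0,0,0,0,0,0.8],[0,0,0,0,0,0.8],[0,0,0,0,0,0.8],[0,0,0,0,0,0.8],[0,0,0,0,0,0.8],[0,0,0,0,0,0.8]]]'

```text
t: 4.1
tcp_pos: [0.5867, -0.3172, 0.087]
orientation: [[0.156, 0.988, 0.004], [0.988, -0.156, -0.003], [-0.002, 0.004, -1.0]]
contact_force: [12.8, -11.3, -8.5]
finger_gap: 0.0348
finger_force: 44.1
```

Request:
play_rows --rows '[[[0,0,0,0,0,0.5],[0,0,0,0,0,0],[0,0,0,0,0,0]]]'

```text
t: 4.4
tcp_pos: [0.5867, -0.3172, 0.0871]
orientation: [[0.086, 0.996, 0.004], [0.996, -0.086, -0.003], [-0.003, 0.004, -1.0]]
contact_force: [13.2, -10.6, -8.4]
finger_gap: 0.0349
finger_force: 44.1
```

Request:
play_rows --rows '[[[0,0,-0.05,0,0,0],[0,0,-0.05,0,0,0],[0,0,-0.03,0,0,0],[0,0,0,0,0,0],[0,0,0,0,0,0]]]'

```text
t: 4.9
tcp_pos: [0.5868, -0.3172, 0.0719]
orientation: [[0.086, 0.996, 0.004], [0.996, -0.086, -0.003], [-0.003, 0.004, -1.0]]
contact_force: [12.4, -10.3, -3.9]
finger_gap: 0.0345
finger_force: 44.6
```

Request:
play_rows --rows '[[[0,0,0,0,0,0],[0,0,0,0,0,0],[0,0,0,0,0,0],[0,0,0.2,0,0,0],[0,0,0.4,0,0,0],[0,0,0.4,0,0,0],[0,0.3,0.2,0,0,0],[-0.3,0.3,0.1,0,0,0],[-0.3,0.3,0,0,0,0],[-0.3,0.3,0,0,0,0]]]' --claw 1

```text
t: 5.9
tcp_pos: [0.4788, -0.1733, 0.2263]
orientation: [[0.086, 0.996, 0.0], [0.996, -0.086, -0.0], [-0.0, 0.0, -1.0]]
contact_force: [-0.1, 0.6, 1.1]
finger_gap: 0.0854
finger_force: 0.0
```

Run:
```python
from h import *
t=snap("top","top1.png"); s=snap("side","side1.png")
a=cv2.resize(t[145:210,420:510],(540,390),interpolation=cv2.INTER_CUBIC); cv2.imwrite("pics/c1.png",a)
for cam,im in(("top",t),("side",s)):
    for c,st,_ in blobs(mcol(im,'brass'),8,400):
        if 150<c[0]<400 and c[1]>150: print(cam,c.round(1),st[4],onz(cam,*c,0.018).round(4),onz(cam,*c,0.056).round(4))
```

```text
top [233.9 166.4] 81 [0.6111 0.2528 0.018 ] [0.6026 0.2444 0.056 ]
top [287.7 170.1] 83 [0.6042 0.1069 0.018 ] [0.596  0.1033 0.056 ]
top [357.6 174.5] 93 [ 0.5964 -0.0814  0.018 ] [ 0.5885 -0.0789  0.056 ]
top [222.3 216.9] 26 [0.4733 0.2759 0.018 ] [0.4694 0.2668 0.056 ]
top [345.8 224. ] 23 [ 0.4625 -0.0521  0.018 ] [ 0.4589 -0.0505  0.056 ]
top [287.5 231.6] 27 [0.4387 0.1011 0.018 ] [0.4359 0.0977 0.056 ]
side [292.8 197.1] 107 [ 0.5962 -0.0838  0.018 ] [ 0.5859 -0.0334  0.056 ]
side [347.8 235.9] 12 [0.4373 0.0538 0.018 ] [0.4346 0.0977 0.056 ]
side [276.2 245. ] 123 [0.6016 0.108  0.018 ] [0.5911 0.1493 0.056 ]
side [259.3 290.2] 146 [0.6085 0.2537 0.018 ] [0.5976 0.288  0.056 ]
side [324.3 288.5] 22 [0.472 0.231 0.018] [0.4677 0.2664 0.056 ]
```

View pics/c1.png

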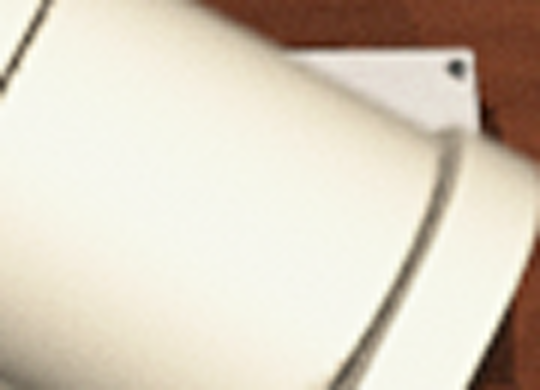

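Request:
play_rows --rows '[[[0.25,0.19,-0.25,0,0,0],[0.25,0.19,-0.25,0,0,0],[0.25,0.19,-0.25,0,0,0],[0.225,0.19,-0.25,0,0,0],[0,0,-0.25,0,0,0],[0,0,-0.25,0,0,0],[0,0,-0.2,0,0,0],[0,0,-0.075,0,0,0],[0,0,0,0,0,0]]]' --claw 0.9

```text
t: 6.9
tcp_pos: [0.5968, -0.0834, 0.0124]
orientation: [[0.086, 0.996, -0.002], [0.996, -0.086, 0.0], [0.0, -0.002, -1.0]]
contact_force: [-0.4, 0.1, 0.1]
finger_gap: 0.0768
finger_force: 0.0
```

Request:
play_rows --rows '[[[0,0,0,0,0,0],[0,0,0,0,0,0],[0,0,0,0,0,0],[0,0,0,0,0,0],[0,0,0,0,0,0]]]' --claw 0

```text
t: 7.4
tcp_pos: [0.5978, -0.0837, 0.0145]
orientation: [[0.086, 0.996, 0.002], [0.996, -0.086, -0.001], [-0.0, 0.002, -1.0]]
contact_force: [-2.7, 0.1, 7.7]
finger_gap: 0.0329
finger_force: 39.1
```

Request:
play_rows --rows '[[[0,0,0.2,0,0,0],[0,0,0.3,0,0,0],[0,0,0.3,0,0,0],[0,0,0.2,0,0,0],[0,0,0,0,0,0]]]'

```text
t: 7.9
tcp_pos: [0.5987, -0.0838, 0.1376]
orientation: [[0.086, 0.996, 0.006], [0.996, -0.086, -0.002], [-0.001, 0.006, -1.0]]
contact_force: [0.4, 0.1, -2.0]
finger_gap: 0.0331
finger_force: 41.2
```

Request:
play_rows --rows '[[[-0.226,-0.262,0,0,0,0],[-0.226,-0.262,0,0,0,0],[-0.226,-0.262,0,0,0,0],[-0.226,-0.262,0,0,0,0],[-0.226,-0.262,0,0,0,0],[-0.226,-0.262,0,0,0,0],[-0.226,-0.262,0,0,0,0],[-0.226,-0.262,0,0,0,0],[0,0,-0.2,0,0,0],[0,0,0,0,0,0]]]'

```text
t: 8.9
tcp_pos: [0.3786, -0.3346, 0.1067]
orientation: [[0.088, 0.996, -0.003], [0.996, -0.088, 0.003], [0.003, -0.003, -1.0]]
contact_force: [-0.1, 0.3, -0.5]
finger_gap: 0.0325
finger_force: 41.3
```

Request:
play_rows --rows '[[[0,0,-0.25,0,0,0],[0,0,-0.25,0,0,0],[0,0,-0.15,0,0,0],[0,0,-0.1,0,0,0],[0,0,0,0,0,0],[0,0,0,0,0,0]]]'

```text
t: 9.5
tcp_pos: [0.3808, -0.3348, 0.0196]
orientation: [[0.085, 0.996, 0.0], [0.996, -0.085, -0.0], [-0.0, 0.0, -1.0]]
contact_force: [0.8, -0.1, -0.9]
finger_gap: 0.0329
finger_force: 42.6
```

Request:
play_rows --rows '[[[0,0,0,0,0,0],[0,0,0,0,0,0],[0,0,0.2,0,0,0],[0,0,0.35,0,0,0],[0,0,0.35,0,0,0],[0.05,0.35,0,0,0,0],[0.05,0.35,0,0,0,0],[0.05,0.35,0,0,0,0],[0.05,0.35,0,0,0,0],[0.05,0.35,0,0,0,0]]]' --claw 0.6

```text
t: 10.5
tcp_pos: [0.4102, -0.1234, 0.1277]
orientation: [[0.086, 0.996, 0.001], [0.996, -0.086, -0.0], [-0.0, 0.001, -1.0]]
contact_force: [1.3, 0.5, -1.1]
finger_gap: 0.0513
finger_force: 0.0
```

Run:
```python
from h import *
t=snap("top","top2.png"); s=snap("side","side2.png")
for cam,im in(("top",t),("side",s)):
    for c,st,_ in blobs(mcol(im,'brass'),8,400):
        if 150<c[0]<480 and c[1]>150: print(cam,c.round(1),st[4],onz(cam,*c,0.018).round(4),onz(cam,*c,0.056).round(4))
cv2.imwrite("pics/c2.png",cv2.resize(t[130:310,200:520],(800,450),interpolation=cv2.INTER_CUBIC))
```

```text
top [234.4 166.8] 88 [0.6101 0.2513 0.018 ] [0.6017 0.243  0.056 ]
top [287.8 170.4] 87 [0.6032 0.1065 0.018 ] [0.5951 0.1029 0.056 ]
top [222.3 216.9] 26 [0.4733 0.2759 0.018 ] [0.4694 0.2668 0.056 ]
top [345.9 224.1] 24 [ 0.4623 -0.0523  0.018 ] [ 0.4587 -0.0508  0.056 ]
top [287.3 231.3] 26 [0.4393 0.1015 0.018 ] [0.4365 0.098  0.056 ]
top [454.2 257.9] 114 [ 0.3814 -0.334   0.018 ] [ 0.3805 -0.3232  0.056 ]
side [375.2 151.5] 24 [ 0.3895 -0.3445  0.018 ] [ 0.3891 -0.2816  0.056 ]
side [347.8 235.9] 12 [0.4373 0.0538 0.018 ] [0.4346 0.0977 0.056 ]
side [276.3 245. ] 124 [0.6015 0.1082 0.018 ] [0.591  0.1495 0.056 ]
side [259.6 290.2] 147 [0.608  0.2535 0.018 ] [0.5972 0.2879 0.056 ]
side [324.3 288.5] 22 [0.472 0.231 0.018] [0.4677 0.2664 0.056 ]
```

View pics/c2.png

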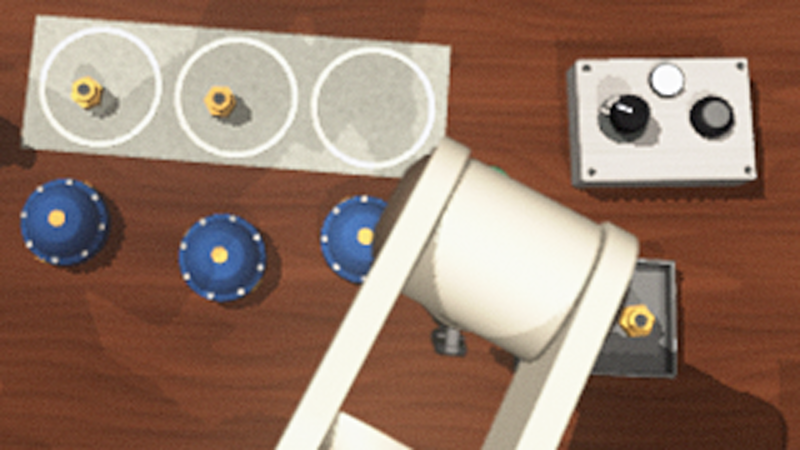

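The pointer now points to +y, so the selector is in isolate. The first adapter stands in the tray at crop (638,320).

Request:
play_rows --rows '[[[0.229,0.274,0,0,0,0],[0.229,0.274,0,0,0,0],[0.229,0.274,0,0,0,0],[0.229,0.274,0,0,0,0],[0.229,0.274,0,0,0,0],[0.229,0.274,0,0,0,0],[0.229,0.274,0,0,0,0],[0,0,-0.25,0,0,0],[0,0,-0.25,0,0,0],[0,0,0,0,0,0]]]' --claw 0.9

```text
t: 11.6
tcp_pos: [0.6008, 0.105, 0.0635]
orientation: [[0.086, 0.996, -0.006], [0.996, -0.086, -0.0], [-0.001, -0.006, -1.0]]
contact_force: [-0.7, -0.7, 0.6]
finger_gap: 0.0767
finger_force: 0.0
```

Request:
play_rows --rows '[[[0,0,-0.25,0,0,0],[0,0,-0.14,0,0,0],[0,0,-0.07,0,0,0],[0,0,0,0,0,0]]]'

```text
t: 12.0
tcp_pos: [0.6027, 0.1048, 0.0124]
orientation: [[0.086, 0.996, -0.0], [0.996, -0.086, 0.0], [-0.0, -0.0, -1.0]]
contact_force: [0.2, -0.4, -0.5]
finger_gap: 0.0766
finger_force: 0.0
```

Request:
play_rows --rows '[[[0,0,0,0,0,0],[0,0,0,0,0,0],[0,0,0,0,0,0],[0,0,0,0,0,0],[0,0,0,0,0,0]]]' --claw 0

```text
t: 12.5
tcp_pos: [0.6031, 0.1052, 0.0131]
orientation: [[0.086, 0.996, 0.001], [0.996, -0.086, 0.0], [0.0, 0.001, -1.0]]
contact_force: [-2.3, -0.3, 7.9]
finger_gap: 0.0328
finger_force: 39.0
```

Request:
play_rows --rows '[[[0,0,0.2,0,0,0],[0,0,0.3,0,0,0],[0,0,0.3,0,0,0],[0,0,0.2,0,0,0],[0,0,0,0,0,0]]]'

```text
t: 13.0
tcp_pos: [0.6041, 0.1053, 0.1363]
orientation: [[0.086, 0.996, 0.006], [0.996, -0.086, 0.0], [0.001, 0.006, -1.0]]
contact_force: [0.5, 0.3, -1.4]
finger_gap: 0.0328
finger_force: 40.0
```

Request:
play_rows --rows '[[[-0.168,-0.3,0,0,0,0],[-0.168,-0.3,0,0,0,0],[-0.168,-0.3,0,0,0,0],[-0.168,-0.3,0,0,0,0],[-0.168,-0.3,0,0,0,0],[-0.168,-0.3,0,0,0,0],[-0.168,-0.3,0,0,0,0],[-0.168,-0.3,0,0,0,0],[-0.168,-0.3,0,0,0,0],[-0.168,-0.3,0,0,0,0]]]'

```text
t: 14.0
tcp_pos: [0.3998, -0.256, 0.1317]
orientation: [[0.086, 0.996, -0.0], [0.996, -0.086, 0.0], [0.0, -0.0, -1.0]]
contact_force: [2.0, -0.1, -1.1]
finger_gap: 0.0332
finger_force: 40.1
```

Request:
play_rows --rows '[[[-0.168,-0.3,0,0,0,0],[0,0,0,0,0,0],[0,0,-0.25,0,0,0],[0,0,-0.25,0,0,0],[0,0,-0.2,0,0,0],[0,0,0,0,0,0]]]'

```text
t: 14.6
tcp_pos: [0.3796, -0.2892, 0.045]
orientation: [[0.086, 0.996, -0.004], [0.996, -0.086, 0.004], [0.004, -0.004, -1.0]]
contact_force: [-0.5, -1.1, -1.3]
finger_gap: 0.0333
finger_force: 40.2
```

Request:
play_rows --rows '[[[0,0,-0.12,0,0,0],[0,0,-0.09,0,0,0],[0,0,0,0,0,0],[0,0,0,0,0,0]]]'

```text
t: 15.0
tcp_pos: [0.381, -0.2909, 0.0233]
orientation: [[0.086, 0.996, 0.0], [0.996, -0.086, -0.0], [-0.0, 0.0, -1.0]]
contact_force: [-0.0, 0.2, -0.4]
finger_gap: 0.0333
finger_force: 40.2
```

Request:
play_rows --rows '[[[0,0,0,0,0,0],[0,0,0,0,0,0],[0,0,0.2,0,0,0],[0,0,0.35,0,0,0],[0,0,0.35,0,0,0],[0.14,0.346,0,0,0,0],[0.14,0.346,0,0,0,0],[0.14,0.346,0,0,0,0],[0.14,0.346,0,0,0,0],[0.14,0.346,0,0,0,0]]]' --claw 0.6

```text
t: 16.0
tcp_pos: [0.4653, -0.0815, 0.1314]
orientation: [[0.086, 0.996, 0.001], [0.996, -0.086, -0.0], [-0.0, 0.001, -1.0]]
contact_force: [1.6, -0.9, -0.6]
finger_gap: 0.051
finger_force: 0.0
```

Request:
play_rows --rows '[[[0.14,0.346,0,0,0,0],[0.14,0.346,0,0,0,0],[0.14,0.346,0,0,0,0],[0.14,0.346,0,0,0,0],[0.14,0.346,0,0,0,0],[0.14,0.346,0,0,0,0],[0.14,0.346,0,0,0,0],[0.14,0.346,0,0,0,0],[0,0,0,0,0,0]]]' --claw 0.9

```text
t: 16.9
tcp_pos: [0.6, 0.2533, 0.1304]
orientation: [[0.083, 0.997, 0.0], [0.997, -0.083, 0.001], [0.001, 0.0, -1.0]]
contact_force: [0.6, -0.5, 1.1]
finger_gap: 0.0768
finger_force: 0.0
```

```bash
cat > look.py <<'E'
from h import *
import sys
t=snap("top",sys.argv[1]+"t.png"); s=snap("side",sys.argv[1]+"s.png")
for cam,im in(("top",t),("side",s)):
    for c,st,_ in blobs(mcol(im,'brass'),8,400):
        if 150<c[0]<480 and c[1]>130: print(cam,c.round(1),st[4],onz(cam,*c,0.018).round(4),onz(cam,*c,0.056).round(4))
E
python3 look.py a
```

```text
top [345.8 224.1] 24 [ 0.4622 -0.0521  0.018 ] [ 0.4586 -0.0506  0.056 ]
top [287.4 231.5] 26 [0.4389 0.1014 0.018 ] [0.4361 0.0979 0.056 ]
top [437.3 257.5] 118 [ 0.3812 -0.2904  0.018 ] [ 0.3803 -0.2811  0.056 ]
top [454.1 257.9] 120 [ 0.3815 -0.3338  0.018 ] [ 0.3806 -0.3231  0.056 ]
side [378.1 156.8] 164 [ 0.3796 -0.3158  0.018 ] [ 0.3797 -0.2542  0.056 ]
side [347.8 235.9] 12 [0.4373 0.0538 0.018 ] [0.4346 0.0977 0.056 ]
side [259.3 290.1] 149 [0.6085 0.2535 0.018 ] [0.5976 0.2879 0.056 ]
side [324.  288.5] 20 [0.4726 0.2311 0.018 ] [0.4682 0.2665 0.056 ]
```

Request:
play_rows --rows '[[[0.06,-0.01,0,0,0,0],[0,0,-0.25,0,0,0],[0,0,-0.25,0,0,0],[0,0,0,0,0,0],[0,0,0,0,0,0]]]'

```text
t: 17.5
tcp_pos: [0.6068, 0.2468, 0.0717]
orientation: [[0.087, 0.996, -0.0], [0.996, -0.087, -0.0], [-0.0, -0.0, -1.0]]
contact_force: [-0.0, -0.2, 1.0]
finger_gap: 0.0767
finger_force: 0.0
```

Request:
play_rows --rows '[[[0.015,0.042,0,0,0,0],[0,0,-0.25,0,0,0],[0,0,-0.16,0,0,0],[0,0,-0.07,0,0,0],[0,0,0,0,0,0]]]'

```text
t: 18.0
tcp_pos: [0.6084, 0.2529, 0.0134]
orientation: [[0.086, 0.996, -0.0], [0.996, -0.086, -0.0], [-0.0, -0.0, -1.0]]
contact_force: [0.4, 0.1, 0.3]
finger_gap: 0.077
finger_force: 0.0
```

Request:
play_rows --rows '[[[0,0,0,0,0,0],[0,0,0,0,0,0],[0,0,0,0,0,0],[0,0,0,0,0,0],[0,0,0,0,0,0]]]' --claw 0

```text
t: 18.5
tcp_pos: [0.6087, 0.2529, 0.0144]
orientation: [[0.086, 0.996, 0.001], [0.996, -0.086, 0.0], [0.001, 0.001, -1.0]]
contact_force: [-2.2, 0.6, 7.1]
finger_gap: 0.033
finger_force: 39.1
```

Request:
play_rows --rows '[[[0,0,0.2,0,0,0],[0,0,0.3,0,0,0],[0,0,0.3,0,0,0],[0,0,0.2,0,0,0],[0,0,0,0,0,0]]]'

```text
t: 19.0
tcp_pos: [0.6096, 0.2532, 0.1378]
orientation: [[0.086, 0.996, 0.006], [0.996, -0.086, 0.002], [0.002, 0.006, -1.0]]
contact_force: [0.3, 0.3, -1.7]
finger_gap: 0.0333
finger_force: 40.2
```

Request:
play_rows --rows '[[[-0.146,-0.319,0,0,0,0],[-0.146,-0.319,0,0,0,0],[-0.146,-0.319,0,0,0,0],[-0.146,-0.319,0,0,0,0],[-0.146,-0.319,0,0,0,0],[-0.146,-0.319,0,0,0,0],[-0.146,-0.319,0,0,0,0],[-0.146,-0.319,0,0,0,0],[-0.146,-0.319,0,0,0,0],[-0.146,-0.319,0,0,0,0]]]'

```text
t: 20.0
tcp_pos: [0.4319, -0.1313, 0.133]
orientation: [[0.086, 0.996, 0.0], [0.996, -0.086, -0.0], [-0.0, 0.0, -1.0]]
contact_force: [1.2, -0.6, -0.5]
finger_gap: 0.0331
finger_force: 40.2
```

Request:
play_rows --rows '[[[-0.146,-0.319,0,0,0,0],[-0.146,-0.319,0,0,0,0],[-0.146,-0.319,0,0,0,0],[0,0,-0.25,0,0,0],[0,0,-0.2,0,0,0],[0,0,0,0,0,0],[0,0,0,0,0,0]]]'

```text
t: 20.7
tcp_pos: [0.3805, -0.2447, 0.0795]
orientation: [[0.086, 0.996, -0.001], [0.996, -0.086, 0.0], [0.0, -0.001, -1.0]]
contact_force: [0.6, 0.3, -0.3]
finger_gap: 0.0332
finger_force: 40.2
```

Request:
play_rows --rows '[[[0,0,-0.25,0,0,0],[0,0,-0.15,0,0,0],[0,0,-0.075,0,0,0],[0,0,0,0,0,0],[0,0,0,0,0,0]]]'

```text
t: 21.2
tcp_pos: [0.3811, -0.2452, 0.0233]
orientation: [[0.086, 0.996, 0.001], [0.996, -0.086, -0.001], [-0.001, 0.001, -1.0]]
contact_force: [-0.1, -0.3, -0.4]
finger_gap: 0.033
finger_force: 40.3
```

Request:
play_rows --rows '[[[0,0,0,0,0,0],[0,0,0,0,0,0],[0,0,0.2,0,0,0],[0,0,0.35,0,0,0],[0,0,0.35,0,0,0],[0,0,0,0,0,0]]]' --claw 0.6

```text
t: 21.8
tcp_pos: [0.3822, -0.2464, 0.1359]
orientation: [[0.086, 0.996, 0.006], [0.996, -0.086, -0.006], [-0.005, 0.007, -1.0]]
contact_force: [1.2, -0.9, -1.4]
finger_gap: 0.0511
finger_force: 0.0
```

```bash
python3 look.py b; python3 -c "
from h import *
o=get_obs();print(o['qpos'].round(1),o['tcp_pos'])"
```

```text
top [222.3 216.9] 26 [0.4733 0.2759 0.018 ] [0.4694 0.2668 0.056 ]
top [345.8 224. ] 23 [ 0.4625 -0.0521  0.018 ] [ 0.4589 -0.0505  0.056 ]
top [287.4 231.6] 29 [0.4386 0.1012 0.018 ] [0.4358 0.0978 0.056 ]
side [244.4 143.4] 245 [ 0.7935 -0.34    0.018 ] [ 0.7738 -0.2773  0.056 ]
side [377.8 160.2] 220 [ 0.3797 -0.2967  0.018 ] [ 0.3798 -0.2361  0.056 ]
side [347.8 235.9] 12 [0.4373 0.0538 0.018 ] [0.4346 0.0977 0.056 ]
side [324.3 288.5] 22 [0.472 0.231 0.018] [0.4677 0.2664 0.056 ]
[-42.5  -2.5 106.8  -0.   75.5 -37.6] [ 0.38081979 -0.24521193  0.13133798]
```

Request:
play_rows --rows '[[[0.0,0.1625,0,0,0,-0.99],[0.0,0.1625,0,0,0,-0.99],[0.0,0.1625,0,0,0,-0.99],[0.0,0.1625,0,0,0,-0.99],[0.0,0.1625,0,0,0,-0.99],[0.0,0.1625,0,0,0,-0.99],[0.0,0.1625,0,0,0,-0.99],[0.0,0.1625,0,0,0,-0.99],[0.0,0.1625,0,0,0,-0.99],[0.0,0.1625,0,0,0,-0.99]]]'

```text
t: 22.9
tcp_pos: [0.3799, -0.049, 0.1292]
orientation: [[1.0, -0.006, -0.001], [-0.006, -1.0, 0.001], [-0.001, -0.001, -1.0]]
contact_force: [0.0, 0.9, -0.9]
finger_gap: 0.0512
finger_force: 0.0
```

Request:
play_rows --rows '[[[0,0,-0.3,0,0,0],[0,0,-0.3,0,0,0],[0,0,-0.2,0,0,0],[0,0,-0.1,0,0,0],[0,0,0,0,0,0],[0,0,0,0,0,0]]]'

```text
t: 23.5
tcp_pos: [0.3802, -0.0498, 0.0221]
orientation: [[1.0, -0.0, -0.001], [-0.0, -1.0, 0.0], [-0.001, -0.0, -1.0]]
contact_force: [0.6, -0.3, 0.2]
finger_gap: 0.0513
finger_force: 0.0
```

Request:
play_rows --rows '[[[0.05,0,-0.05,0,0,0],[0.1,-0.005,0,0,0,0],[0.1,-0.005,0,0,0,0],[0.1,-0.005,0,0,0,0],[0.1,-0.005,0,0,0,0],[0.1,-0.005,0,0,0,0],[0.1,-0.005,0,0,0,0],[0.1,-0.005,0,0,0,0],[0.1,-0.005,0,0,0,0],[0,0,0,0,0,0]]]'

```text
t: 24.5
tcp_pos: [0.4841, -0.0549, 0.0161]
orientation: [[1.0, -0.0, 0.001], [-0.0, -1.0, -0.0], [0.001, 0.0, -1.0]]
contact_force: [-0.2, 0.3, 0.1]
finger_gap: 0.0514
finger_force: 0.0
```

```bash
python3 look.py c
```

```text
top [222.3 216.9] 26 [0.4733 0.2759 0.018 ] [0.4694 0.2668 0.056 ]
top [287.4 231.5] 26 [0.4389 0.1014 0.018 ] [0.4361 0.0979 0.056 ]
top [420.9 257.2] 109 [ 0.381  -0.2481  0.018 ] [ 0.3801 -0.2401  0.056 ]
top [437.7 257.5] 107 [ 0.3812 -0.2915  0.018 ] [ 0.3803 -0.2821  0.056 ]
top [454.6 258. ] 108 [ 0.3813 -0.335   0.018 ] [ 0.3804 -0.3242  0.056 ]
side [244.5 143.5] 247 [ 0.7931 -0.3395  0.018 ] [ 0.7734 -0.2769  0.056 ]
side [377.9 160.2] 200 [ 0.3795 -0.2964  0.018 ] [ 0.3795 -0.2358  0.056 ]
side [347.8 235.9] 12 [0.4373 0.0538 0.018 ] [0.4346 0.0977 0.056 ]
side [324.3 288.5] 22 [0.472 0.231 0.018] [0.4677 0.2664 0.056 ]
```

View pics/cs.png

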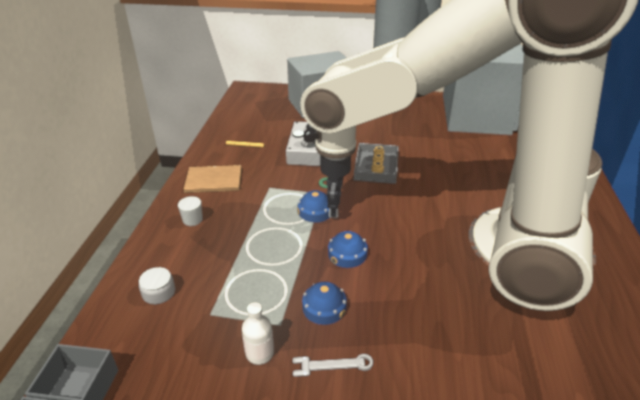

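The side view shows the three adapters in the tray at about (378,160), and the regulator at (315,206) being cradled and entering ring0.

Request:
play_rows --rows '[[[0.1,-0.005,0,0,0,0],[0.1,-0.005,0,0,0,0],[0.1,-0.005,0,0,0,0],[0.1,-0.005,0,0,0,0],[0.08,-0.005,0,0,0,0],[0.05,0,0,0,0,0],[0.03,0,0,0,0,0],[0.015,0,0,0,0,0],[0,0,0,0,0,0],[0,0,0,0,0,0]]]'

```text
t: 25.6
tcp_pos: [0.5515, -0.0577, 0.0162]
orientation: [[1.0, -0.0, 0.001], [-0.0, -1.0, 0.0], [0.001, -0.0, -1.0]]
contact_force: [0.1, -0.1, 0.1]
finger_gap: 0.0513
finger_force: 0.0
```

Request:
play_rows --rows '[[[-0.1,0,0,0,0,0],[-0.2,0,0,0,0,0],[-0.3,0,0.3,0,0,0],[-0.3,0,0.3,0,0,0],[-0.3,0,0.2,0,0,0],[-0.2,0.1,0.2,0,0,0],[0,0.3,0,0,0,0],[0,0.3,0,0,0,0]]]'

```text
t: 26.4
tcp_pos: [0.3838, 0.0267, 0.1357]
orientation: [[1.0, -0.003, 0.003], [-0.003, -1.0, -0.0], [0.003, 0.0, -1.0]]
contact_force: [1.8, -0.5, -0.3]
finger_gap: 0.0516
finger_force: 0.0
```

```bash
python3 look.py d|grep -v "0.3[78]"; python3 -c "
from h import *
for cam in('top','side'):
  for c,st,_ in blobs(mcol(cv2.imread('pics/d%s.png'%cam[0]),'blue'),150,4000): print(cam,c.round(1),st,onz(cam,*c,.024).round(4))
print(get_obs()['tcp_pos'])"
```

```text
top [349. 170.] 21 [ 0.6081 -0.0582  0.018 ] [ 0.5998 -0.0564  0.056 ]
top [222.2 216.9] 23 [0.4732 0.2761 0.018 ] [0.4693 0.267  0.056 ]
side [244.5 143.5] 247 [ 0.7932 -0.3395  0.018 ] [ 0.7736 -0.2769  0.056 ]
side [324.  288.5] 20 [0.4726 0.2311 0.018 ] [0.4682 0.2665 0.056 ]
top [348.1 172.8] [332 157  33  33 751] [ 0.5991 -0.0557  0.024 ]
top [221.1 216.1] [209 202  29  32 514] [0.4746 0.2777 0.024 ]
side [288.9 203.1] [274 190  32  27 521] [ 0.6001 -0.0489  0.024 ]
side [347.7 249.5] [329 233  38  34 797] [0.4329 0.1087 0.024 ]
side [322.8 303.5] [ 303  283   42   40 1057] [0.4691 0.2783 0.024 ]
[0.38365239 0.0291329  0.13500685]
```

Request:
play_rows --rows '[[[-0.06,0.29,0,0,0,0],[-0.06,0.29,0,0,0,0],[0,0,-0.3,0,0,0],[0,0,-0.3,0,0,0],[0,0,-0.25,0,0,0],[0,0,-0.14,0,0,0],[0,0,0,0,0,0],[0,0,0,0,0,0]]]'

```text
t: 27.3
tcp_pos: [0.3702, 0.0956, 0.0165]
orientation: [[1.0, -0.0, 0.0], [-0.0, -1.0, 0.0], [0.0, -0.0, -1.0]]
contact_force: [0.7, 0.1, 0.1]
finger_gap: 0.0511
finger_force: 0.0
```

Request:
play_rows --rows '[[[0.05,0.018,0,0,0,0],[0.1,0,0,0,0,0],[0.1,-0.003,0,0,0,0],[0.1,-0.003,0,0,0,0],[0.1,-0.003,0,0,0,0],[0.1,-0.003,0,0,0,0],[0.1,-0.003,0,0,0,0],[0.1,-0.003,0,0,0,0],[0.1,-0.003,0,0,0,0],[0.1,-0.003,0,0,0,0]]]'

```text
t: 28.3
tcp_pos: [0.4855, 0.0952, 0.0162]
orientation: [[1.0, -0.0, -0.0], [-0.0, -1.0, 0.0], [-0.0, -0.0, -1.0]]
contact_force: [-7.4, 0.9, 5.8]
finger_gap: 0.0513
finger_force: 3.7
```

Request:
play_rows --rows '[[[0.1,-0.004,0,0,0,0],[0.1,-0.004,0,0,0,0],[0.1,-0.004,0,0,0,0],[0.1,-0.004,0,0,0,0],[0.1,-0.004,0,0,0,0],[0.08,-0.004,0,0,0,0],[0.05,0,0,0,0,0],[0.02,0,0,0,0,0],[0.01,0,0,0,0,0],[0,0,0,0,0,0]]]'

```text
t: 29.3
tcp_pos: [0.5636, 0.0923, 0.016]
orientation: [[1.0, -0.0, -0.0], [-0.0, -1.0, 0.0], [-0.0, -0.0, -1.0]]
contact_force: [-2.5, -0.5, 1.3]
finger_gap: 0.0511
finger_force: 1.7
```

Request:
play_rows --rows '[[[-0.1,0,0,0,0,0],[-0.2,0,0,0,0,0],[-0.3,0,0.3,0,0,0],[-0.3,0,0.3,0,0,0],[-0.3,0,0.2,0,0,0],[-0.2,0,0.2,0,0,0],[-0.1,0,0,0,0,0],[0,0,0,0,0,0]]]'

```text
t: 30.1
tcp_pos: [0.3838, 0.0924, 0.135]
orientation: [[1.0, 0.0, 0.002], [0.0, -1.0, 0.0], [0.002, -0.0, -1.0]]
contact_force: [0.1, 0.7, -0.9]
finger_gap: 0.0511
finger_force: 0.0
```

```bash
python3 look.py e|grep -v "0.3[78]"; python3 -c "
from h import *
for cam in('top','side'):
  for c,st,_ in blobs(mcol(cv2.imread('pics/e%s.png'%cam[0]),'blue'),150,4000): print(cam,c.round(1),st,onz(cam,*c,.024).round(4))
print(get_obs()['tcp_pos'])"
```

```text
top [291.7 164. ] 24 [0.6212 0.0965 0.018 ] [0.6124 0.0933 0.056 ]
top [349. 170.] 21 [ 0.6081 -0.0582  0.018 ] [ 0.5998 -0.0564  0.056 ]
side [244.4 143.5] 247 [ 0.7935 -0.3395  0.018 ] [ 0.7738 -0.2769  0.056 ]
side [272.6 228.1] 11 [0.6228 0.0486 0.018 ] [0.6112 0.0927 0.056 ]
side [324.1 288.5] 21 [0.4723 0.2309 0.018 ] [0.468  0.2664 0.056 ]
top [290.9 166.2] [277 151  29  33 614] [0.6138 0.0979 0.024 ]
top [348.2 172.9] [332 157  33  33 760] [ 0.5988 -0.0558  0.024 ]
top [218.5 213.1] [209 202  28  27 301] [0.4826 0.2852 0.024 ]
side [288.9 203.4] [274 190  32  28 544] [ 0.5996 -0.0473  0.024 ]
side [272.3 240.7] [257 226  32  31 618] [0.6123 0.101  0.024 ]
side [322.7 303.6] [ 303  283   42   40 1047] [0.4693 0.2785 0.024 ]
[0.38488772 0.09229306 0.13417965]
```

Request:
play_rows --rows '[[[0.035,0.3875,0,0,0,-0.5],[0.035,0.3875,0,0,0,-0.62],[0.035,0.3875,0,0,0,0],[0.035,0.3875,0,0,0,0],[0,0,-0.3,0,0,0],[0,0,-0.3,0,0,0],[0,0,-0.25,0,0,0],[0,0,-0.13,0,0,0],[0,0,0,0,0,0],[0,0,0,0,0,0]]]'

```text
t: 31.2
tcp_pos: [0.4019, 0.2783, 0.0167]
orientation: [[0.986, -0.168, -0.001], [-0.168, -0.986, -0.0], [-0.001, 0.001, -1.0]]
contact_force: [1.2, 0.2, 0.6]
finger_gap: 0.0514
finger_force: 0.0
```

Request:
play_rows --rows '[[[0.1,-0.017,0,0,0,0],[0.1,-0.017,0,0,0,0],[0.1,-0.017,0,0,0,0],[0.1,-0.017,0,0,0,0],[0.1,-0.017,0,0,0,0],[0.1,-0.017,0,0,0,0],[0.1,-0.017,0,0,0,0],[0.1,-0.017,0,0,0,0],[0.1,-0.017,0,0,0,0],[0.1,-0.017,0,0,0,0]]]'

```text
t: 32.2
tcp_pos: [0.5229, 0.2576, 0.0175]
orientation: [[0.986, -0.168, 0.0], [-0.168, -0.986, 0.0], [-0.0, -0.0, -1.0]]
contact_force: [-5.1, 1.0, 4.9]
finger_gap: 0.0513
finger_force: 3.4
```

Request:
play_rows --rows '[[[0.1,-0.017,0,0,0,0],[0.1,-0.017,0,0,0,0],[0.09,-0.016,0,0,0,0],[0.07,-0.012,0,0,0,0],[0.04,-0.007,0,0,0,0],[0.02,-0.003,0,0,0,0],[0.01,-0.002,0,0,0,0],[0,0,0,0,0,0]]]'

```text
t: 33.0
tcp_pos: [0.5733, 0.249, 0.0172]
orientation: [[0.986, -0.167, 0.0], [-0.167, -0.986, -0.0], [0.0, -0.0, -1.0]]
contact_force: [-2.5, -0.9, 2.2]
finger_gap: 0.0513
finger_force: 1.7
```

Request:
play_rows --rows '[[[-0.1,0.017,0,0,0,0],[-0.2,0.03,0,0,0,0],[-0.3,0,0.3,0,0,0],[-0.3,0,0.3,0,0,0],[-0.3,-0.1,0.2,0,0,0],[-0.2,-0.2,0.2,0,0,0],[0,-0.3,0,0,0,0],[0,-0.35,0,0,0,0],[0,-0.35,0,0,0,0],[0,-0.35,0,0,0,0]]]'

```text
t: 34.0
tcp_pos: [0.4055, 0.0556, 0.1358]
orientation: [[0.986, -0.167, 0.001], [-0.167, -0.986, -0.0], [0.001, -0.0, -1.0]]
contact_force: [1.6, -0.8, 0.7]
finger_gap: 0.0516
finger_force: 0.0
```

```bash
python3 look.py f; python3 -c "
from h import *
for cam in('top','side'):
  for c,st,_ in blobs(mcol(cv2.imread('pics/f%s.png'%cam[0]),'blue'),150,4000): print(cam,c.round(1),st,onz(cam,*c,.024).round(4))
print(get_obs()['tcp_pos'])
cv2.imwrite('pics/fc.png',cv2.resize(cv2.imread('pics/ft.png')[130:310,160:520],(800,400),interpolation=cv2.INTER_CUBIC))"
```

```text
top [235.4 159.8] 23 [0.6294 0.2497 0.018 ] [0.6204 0.2414 0.056 ]
top [291.7 164. ] 24 [0.6212 0.0965 0.018 ] [0.6124 0.0933 0.056 ]
top [349. 170.] 21 [ 0.6081 -0.0582  0.018 ] [ 0.5998 -0.0564  0.056 ]
top [420.8 257.1] 112 [ 0.3811 -0.2478  0.018 ] [ 0.3802 -0.2399  0.056 ]
top [437.3 257.5] 118 [ 0.3812 -0.2904  0.018 ] [ 0.3803 -0.2811  0.056 ]
top [454.1 258. ] 118 [ 0.3813 -0.3337  0.018 ] [ 0.3803 -0.323   0.056 ]
side [244.4 143.4] 248 [ 0.7938 -0.3399  0.018 ] [ 0.774  -0.2772  0.056 ]
side [379.4 165.1] 80 [ 0.3739 -0.2707  0.018 ] [ 0.3743 -0.2113  0.056 ]
side [272.5 228. ] 12 [0.6232 0.0483 0.018 ] [0.6116 0.0924 0.056 ]
side [254.1 272.6] 15 [0.6319 0.2039 0.018 ] [0.6199 0.2406 0.056 ]
top [234.  160.7] [222 147  27  32 487] [0.6254 0.2523 0.024 ]
top [290.1 164.3] [277 151  29  31 514] [0.619  0.1003 0.024 ]
top [348.2 172.9] [332 157  34  33 757] [ 0.5989 -0.0559  0.024 ]
side [289.  203.5] [274 190  32  28 550] [ 0.5995 -0.0472  0.024 ]
side [271.9 241.2] [256 227  34  30 613] [0.6126 0.103  0.024 ]
side [253.3 286. ] [236 269  39  34 773] [0.6221 0.249  0.024 ]
[0.40590913 0.05316149 0.13576493]
```

View pics/fc.png

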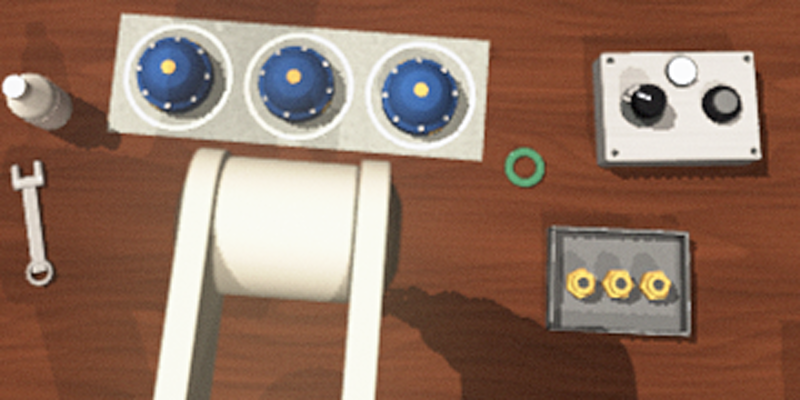

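Everything is in its circle, the adapters are in the tray and the pointer is at isolate. Next I return the selector.

Request:
play_rows --rows '[[[0.15,-0.308,0,0,0,1],[0.15,-0.308,0,0,0,1],[0.15,-0.308,0,0,0,1],[0.15,-0.308,0,0,0,1],[0.15,-0.308,0,0,0,1],[0.15,-0.308,0,0,0,1],[0.15,-0.308,0,0,0,1],[0.15,-0.308,0,0,0,0],[0.15,-0.308,0,0,0,0],[0.15,-0.308,0,0,0,0]]]' --claw 1

```text
t: 35.1
tcp_pos: [0.583, -0.3036, 0.1357]
orientation: [[0.664, 0.748, 0.0], [0.748, -0.664, 0.0], [0.0, 0.0, -1.0]]
contact_force: [0.1, 0.4, -0.0]
finger_gap: 0.0855
finger_force: 0.0
```

Request:
play_rows --rows '[[[0,0,0,0,0,0],[0,0,0,0,0,0]]]'

```text
t: 35.3
tcp_pos: [0.5824, -0.3027, 0.1351]
orientation: [[0.665, 0.747, -0.001], [0.747, -0.665, 0.001], [0.0, -0.001, -1.0]]
contact_force: [-0.1, 0.1, -0.3]
finger_gap: 0.0852
finger_force: 0.0
```

Request:
play_rows --rows '[[[0.038,-0.123,0,0,0,0],[0,0,-0.2,0,0,0],[0,0,-0.2,0,0,0],[0,0,-0.1,0,0,0],[0,0,-0.06,0,0,0],[0,0,0,0,0,0]]]'

```text
t: 35.9
tcp_pos: [0.5868, -0.3172, 0.0686]
orientation: [[0.664, 0.748, -0.001], [0.748, -0.664, 0.0], [-0.0, -0.001, -1.0]]
contact_force: [-0.3, -0.5, 0.1]
finger_gap: 0.0852
finger_force: 0.0
```

Request:
play_rows --rows '[[[0,0,0,0,0,0],[0,0,0,0,0,0],[0,0,0,0,0,0],[0,0,0,0,0,0],[0,0,0,0,0,0]]]' --claw 0 --squeeze 40

```text
t: 36.4
tcp_pos: [0.5867, -0.3178, 0.0696]
orientation: [[0.665, 0.747, -0.0], [0.747, -0.665, 0.0], [0.0, -0.0, -1.0]]
contact_force: [-7.3, 5.3, 9.6]
finger_gap: 0.0344
finger_force: 39.0
```

Request:
play_rows --rows '[[[0,0,0.04,0,0,0],[0,0,0.04,0,0,0],[0,0,0.04,0,0,0],[0,0,0.02,0,0,0],[0,0,0,0,0,0],[0,0,0,0,0,0],[0,0,0,0,0,0]]]'

```text
t: 37.1
tcp_pos: [0.5866, -0.3178, 0.0852]
orientation: [[0.665, 0.747, -0.001], [0.747, -0.665, 0.001], [-0.0, -0.001, -1.0]]
contact_force: [-3.0, 3.3, -8.0]
finger_gap: 0.0349
finger_force: 40.7
```

Request:
play_rows --rows '[[[0,0,0,0,0,-0.5],[0,0,0,0,0,-0.8],[0,0,0,0,0,-0.8],[0,0,0,0,0,-0.8],[0,0,0,0,0,-0.8],[0,0,0,0,0,-0.8],[0,0,0,0,0,-0.8],[0,0,0,0,0,-0.8],[0,0,0,0,0,-0.8],[0,0,0,0,0,-0.8]]]'

```text
t: 38.1
tcp_pos: [0.5861, -0.3164, 0.0846]
orientation: [[0.951, -0.31, -0.003], [-0.31, -0.951, 0.004], [-0.004, -0.003, -1.0]]
contact_force: [-7.3, 14.6, -7.7]
finger_gap: 0.0349
finger_force: 40.7
```

Request:
play_rows --rows '[[[0,0,0,0,0,-0.5],[0,0,0,0,0,0],[0,0,0,0,0,0]]]'

```text
t: 38.4
tcp_pos: [0.5862, -0.3162, 0.0845]
orientation: [[0.927, -0.376, -0.003], [-0.376, -0.927, 0.004], [-0.004, -0.002, -1.0]]
contact_force: [-8.2, 14.4, -8.1]
finger_gap: 0.0346
finger_force: 40.8
```

Request:
play_rows --rows '[[[0,0,-0.05,0,0,0],[0,0,-0.05,0,0,0],[0,0,-0.03,0,0,0],[0,0,0,0,0,0],[0,0,0,0,0,0]]]'

```text
t: 38.9
tcp_pos: [0.5863, -0.3163, 0.0698]
orientation: [[0.927, -0.376, -0.002], [-0.376, -0.927, 0.003], [-0.003, -0.002, -1.0]]
contact_force: [-10.1, 17.1, 1.7]
finger_gap: 0.0347
finger_force: 41.8
```

Request:
play_rows --rows '[[[0,0,0,0,0,0],[0,0,0,0,0,0],[0,0,0,0,0,0],[0,0,0.2,0,0,0],[0,0,0.35,0,0,0],[0,0,0.35,0,0,0],[-0.35,0.2,0,0,0,0],[-0.35,0.2,0,0,0,0],[-0.35,0.2,0,0,0,0],[-0.35,0.35,0,0,0,0]]]' --claw 1

```text
t: 39.9
tcp_pos: [0.4238, -0.2106, 0.178]
orientation: [[0.926, -0.378, 0.001], [-0.378, -0.926, -0.001], [0.001, 0.001, -1.0]]
contact_force: [0.9, 1.1, 1.2]
finger_gap: 0.0856
finger_force: 0.0
```

Request:
play_rows --rows '[[[0,0.35,0,0,0,0],[0,0.35,0,0,0,0],[0,0,0,0,0,0]]]' --claw 0

```text
t: 40.2
tcp_pos: [0.4255, -0.1234, 0.1789]
orientation: [[0.927, -0.374, 0.002], [-0.374, -0.927, -0.0], [0.002, -0.001, -1.0]]
contact_force: [1.1, 0.2, -0.0]
finger_gap: 0.0438
finger_force: 0.0
```

```bash
python3 look.py g; python3 -c "
from h import *
print(get_obs()['tcp_pos'])
cv2.imwrite('pics/gc.png',cv2.resize(cv2.imread('pics/gt.png')[130:310,160:520],(800,400),interpolation=cv2.INTER_CUBIC))"
```

```text
top [235.9 147.9] 22 [0.6627 0.2503 0.018 ] [0.6526 0.242  0.056 ]
top [291.7 164. ] 24 [0.6212 0.0965 0.018 ] [0.6124 0.0933 0.056 ]
top [349.1 170. ] 24 [ 0.6081 -0.0585  0.018 ] [ 0.5998 -0.0568  0.056 ]
top [454.5 257.9] 109 [ 0.3814 -0.3347  0.018 ] [ 0.3805 -0.3239  0.056 ]
side [244.5 143.5] 250 [ 0.7931 -0.3396  0.018 ] [ 0.7734 -0.277   0.056 ]
side [377.7 159.9] 226 [ 0.38   -0.2983  0.018 ] [ 0.3801 -0.2376  0.056 ]
side [272.5 228. ] 12 [0.6232 0.0483 0.018 ] [0.6116 0.0924 0.056 ]
side [239.2 271.6] 14 [0.6652 0.2052 0.018 ] [0.6516 0.2419 0.056 ]
[ 0.42589215 -0.12632265  0.1786357 ]
```

View pics/gc.png

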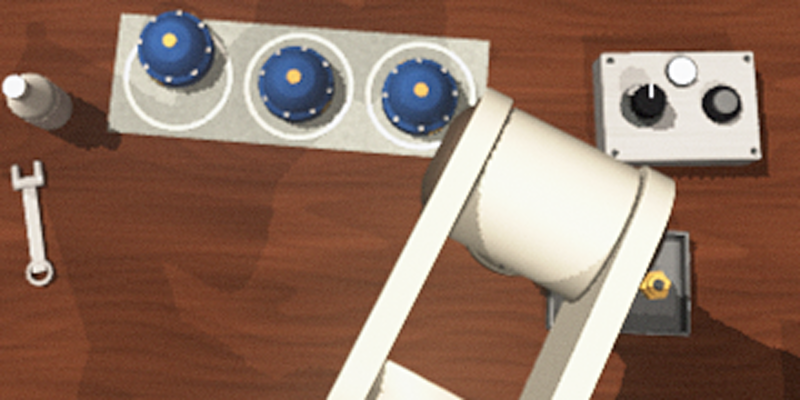

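The selector points to +x again, so it is back in run. However, the left regulator has been knocked to (.652,.242), 31 mm in +x. I'll push it back from the far side.

Request:
play_rows --rows '[[[0.219,0.279,0,0,0,0.5],[0.219,0.279,0,0,0,0.5],[0.219,0.279,0,0,0,0.5],[0.219,0.279,0,0,0,0.5],[0.219,0.279,0,0,0,0.5],[0.219,0.279,0,0,0,0.06],[0.219,0.279,0,0,0,0],[0.219,0.279,0,0,0,0],[0.219,0.279,0,0,0,0],[0.219,0.279,0,0,0,0]]]' --claw 0.6

```text
t: 41.3
tcp_pos: [0.6902, 0.2083, 0.1775]
orientation: [[1.0, -0.003, 0.0], [-0.003, -1.0, -0.0], [0.0, 0.0, -1.0]]
contact_force: [0.9, -0.6, 0.8]
finger_gap: 0.0513
finger_force: 0.0
```

Request:
play_rows --rows '[[[0.219,0.279,0,0,0,0],[0,0,0,0,0,0],[0,0,0,0,0,0]]]'

```text
t: 41.6
tcp_pos: [0.7155, 0.241, 0.1764]
orientation: [[1.0, -0.002, -0.001], [-0.002, -1.0, -0.001], [-0.001, 0.001, -1.0]]
contact_force: [1.0, -0.4, 0.1]
finger_gap: 0.0514
finger_force: 0.0
```

```bash
python3 look.py h
```

```text
top [291.7 164. ] 24 [0.6212 0.0965 0.018 ] [0.6124 0.0933 0.056 ]
top [349.2 169.9] 25 [ 0.6083 -0.0587  0.018 ] [ 0.6    -0.0569  0.056 ]
top [420.8 257. ] 115 [ 0.3814 -0.2478  0.018 ] [ 0.3804 -0.2399  0.056 ]
top [437.3 257.5] 118 [ 0.3812 -0.2904  0.018 ] [ 0.3803 -0.2811  0.056 ]
top [454.1 257.9] 121 [ 0.3815 -0.3337  0.018 ] [ 0.3806 -0.3229  0.056 ]
side [244.4 143.3] 242 [ 0.794  -0.3408  0.018 ] [ 0.7742 -0.2781  0.056 ]
side [377.8 159.8] 228 [ 0.3798 -0.299   0.018 ] [ 0.3798 -0.2383  0.056 ]
side [272.5 228. ] 10 [0.6232 0.0483 0.018 ] [0.6116 0.0924 0.056 ]
side [239.  271.5] 18 [0.6658 0.2049 0.018 ] [0.6522 0.2415 0.056 ]
```

View pics/hs.png

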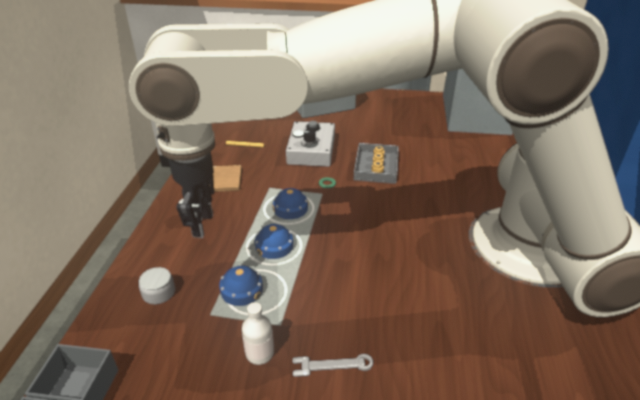

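The knocked regulator is at (240,285), still at (.652,.2415). The gripper is clear beyond it, and the white cups stand off to the side.

Request:
play_rows --rows '[[[0,0,-0.3,0,0,0],[0,0,-0.3,0,0,0],[0,0,-0.3,0,0,0],[0,0,-0.25,0,0,0],[0,0,-0.13,0,0,0],[0,0,-0.05,0,0,0],[0,0,0,0,0,0],[0,0,0,0,0,0]]]'

```text
t: 42.5
tcp_pos: [0.7154, 0.2416, 0.0203]
orientation: [[1.0, -0.002, 0.002], [-0.002, -1.0, 0.001], [0.002, -0.001, -1.0]]
contact_force: [-0.2, -0.7, 0.2]
finger_gap: 0.0514
finger_force: 0.0
```

Request:
play_rows --rows '[[[-0.05,0,-0.03,0,0,0],[-0.06,0,0,0,0,0],[-0.06,0,0,0,0,0],[-0.06,0,0,0,0,0],[-0.06,0,0,0,0,0],[-0.05,0,0,0,0,0],[-0.03,0,0,0,0,0],[-0.015,0,0,0,0,0],[0,0,0,0,0,0]]]'

```text
t: 43.4
tcp_pos: [0.6683, 0.2416, 0.0149]
orientation: [[1.0, -0.002, -0.0], [-0.002, -1.0, 0.0], [-0.0, -0.0, -1.0]]
contact_force: [0.7, -1.2, -0.0]
finger_gap: 0.0513
finger_force: 0.4
```

Request:
play_rows --rows '[[[0.1,0,0,0,0,0],[0.2,0,0,0,0,0],[0.1,0,0.3,0,0,0],[0,0,0.4,0,0,0],[0,0,0.4,0,0,0],[-0.1,-0.2,0.2,0,0,0],[-0.1,-0.3,0,0,0,0],[-0.1,-0.3,0,0,0,0],[-0.1,-0.3,0,0,0,0],[-0.1,-0.3,0,0,0,0]]]'

```text
t: 44.4
tcp_pos: [0.6556, 0.0723, 0.1705]
orientation: [[1.0, -0.002, -0.001], [-0.002, -1.0, 0.0], [-0.001, -0.0, -1.0]]
contact_force: [0.3, -0.2, -0.8]
finger_gap: 0.0511
finger_force: 0.0
```

```bash
python3 look.py i; python3 -c "
from h import *
print(get_obs()['tcp_pos'])"
```

```text
top [349.1 169.9] 24 [ 0.6083 -0.0584  0.018 ] [ 0.6    -0.0566  0.056 ]
top [420.9 257.1] 107 [ 0.3812 -0.248   0.018 ] [ 0.3803 -0.2401  0.056 ]
top [437.9 257.6] 99 [ 0.3811 -0.2922  0.018 ] [ 0.3802 -0.2828  0.056 ]
top [454.1 257.9] 122 [ 0.3815 -0.3337  0.018 ] [ 0.3806 -0.3229  0.056 ]
side [232.2 142.7] 91 [ 0.8322 -0.3392  0.018 ] [ 0.8106 -0.2766  0.056 ]
side [378.  159.9] 219 [ 0.3793 -0.2983  0.018 ] [ 0.3794 -0.2376  0.056 ]
side [272.5 228.2] 10 [0.623 0.049 0.018] [0.6115 0.0932 0.056 ]
side [254.4 273.3] 17 [0.6308 0.2059 0.018 ] [0.6188 0.2425 0.056 ]
[0.65537673 0.06984866 0.17088618]
```

Request:
play_rows --rows '[[[-0.05,-0.361,0,0,0,0],[-0.05,-0.361,0,0,0,0],[-0.05,-0.361,0,0,0,0],[-0.05,-0.361,0,0,0,0],[-0.05,-0.361,0,0,0,0],[-0.05,-0.361,0,0,0,0],[-0.05,-0.361,0,0,0,0],[-0.05,-0.361,0,0,0,0],[-0.05,-0.361,0,0,0,0],[-0.05,-0.361,0,0,0,0]]]' --claw 0

```text
t: 45.5
tcp_pos: [0.5962, -0.3609, 0.1705]
orientation: [[1.0, -0.002, -0.0], [-0.002, -1.0, 0.001], [-0.0, -0.001, -1.0]]
contact_force: [0.1, 0.5, -0.4]
finger_gap: 0.0003
finger_force: 0.0
```

Request:
play_rows --rows '[[[-0.05,-0.361,0,0,0,0],[0,0,-0.25,0,0,0],[0,0,-0.25,0,0,0],[0,0,0,0,0,0],[0,0,0,0,0,0]]]'

```text
t: 46.0
tcp_pos: [0.5907, -0.4025, 0.1111]
orientation: [[1.0, -0.002, -0.001], [-0.002, -1.0, 0.001], [-0.001, -0.001, -1.0]]
contact_force: [-0.4, 0.4, 0.3]
finger_gap: 0.0005
finger_force: 0.0
```

Request:
play_rows --rows '[[[0,-0.037,-0.15,0,0,0],[0,0,-0.1,0,0,0],[0,0,-0.05,0,0,0],[0,0,0,0,0,0]]]'

```text
t: 46.4
tcp_pos: [0.5905, -0.4073, 0.0749]
orientation: [[1.0, -0.002, 0.0], [-0.002, -1.0, -0.0], [0.0, 0.0, -1.0]]
contact_force: [-0.6, 0.2, 5.2]
finger_gap: -0.0
finger_force: 2.2
```

Request:
play_rows --rows '[[[0,0,-0.025,0,0,0],[0,0,-0.025,0,0,0],[0,0,0,0,0,0],[0,0,0,0,0,0]]]'

```text
t: 46.8
tcp_pos: [0.5909, -0.4076, 0.0734]
orientation: [[1.0, -0.002, 0.002], [-0.002, -1.0, -0.002], [0.002, 0.002, -1.0]]
contact_force: [-14.0, 10.6, 40.5]
finger_gap: -0.0003
finger_force: 20.1
```

Request:
play_rows --rows '[[[0,0,0.1,0,0,0],[0,0,0.3,0,0,0],[0,0,0.4,0,0,0],[0,0,0.3,0,0,0],[-0.2,0.35,0,0,0,0],[-0.3,0.3,0,0,0,0],[-0.3,0.3,0,0,0,0],[-0.3,0.3,0,0,0,0],[-0.2,0.35,0,0,0,0],[0,0.35,0,0,0,0]]]'

```text
t: 47.8
tcp_pos: [0.434, -0.1739, 0.2013]
orientation: [[1.0, -0.004, 0.001], [-0.004, -1.0, -0.001], [0.001, 0.001, -1.0]]
contact_force: [2.2, -0.1, 0.7]
finger_gap: -0.0
finger_force: 0.0
```

Request:
play_rows --rows '[[[0,0.4,0,0,0,0],[0,0.4,0,0,0,0],[0,0.3,0,0,0,0],[0,0,0,0,0,0],[0,0,0,0,0,0],[0,0,0,0,0,0]]]'

```text
t: 48.4
tcp_pos: [0.4364, -0.0438, 0.2009]
orientation: [[1.0, -0.002, 0.0], [-0.002, -1.0, -0.0], [0.0, 0.0, -1.0]]
contact_force: [0.7, -0.5, -0.2]
finger_gap: 0.0001
finger_force: 0.0
```

```bash
python3 look.py j; python3 -c "
from h import *
print(get_obs()['tcp_pos'])
cv2.imwrite('pics/jc.png',cv2.resize(cv2.imread('pics/jt.png')[130:310,160:520],(800,400),interpolation=cv2.INTER_CUBIC))"
```

```text
top [235. 160.] 21 [0.6289 0.2509 0.018 ] [0.6199 0.2425 0.056 ]
top [291.7 164. ] 24 [0.6212 0.0965 0.018 ] [0.6124 0.0933 0.056 ]
top [348.9 169.9] 22 [ 0.6083 -0.0579  0.018 ] [ 0.6    -0.0562  0.056 ]
top [420.8 257. ] 112 [ 0.3815 -0.248   0.018 ] [ 0.3806 -0.24    0.056 ]
top [437.4 257.4] 115 [ 0.3815 -0.2907  0.018 ] [ 0.3806 -0.2814  0.056 ]
top [454. 258.] 118 [ 0.3812 -0.3334  0.018 ] [ 0.3803 -0.3227  0.056 ]
side [244.5 143.5] 248 [ 0.7932 -0.3396  0.018 ] [ 0.7735 -0.2769  0.056 ]
side [377.8 159.9] 227 [ 0.3798 -0.2979  0.018 ] [ 0.3798 -0.2373  0.056 ]
side [272.5 228. ] 12 [0.6232 0.0483 0.018 ] [0.6116 0.0924 0.056 ]
side [254.7 273. ] 13 [0.6302 0.2049 0.018 ] [0.6183 0.2416 0.056 ]
[ 0.43638776 -0.04416804  0.20076153]
```

View pics/jc.png

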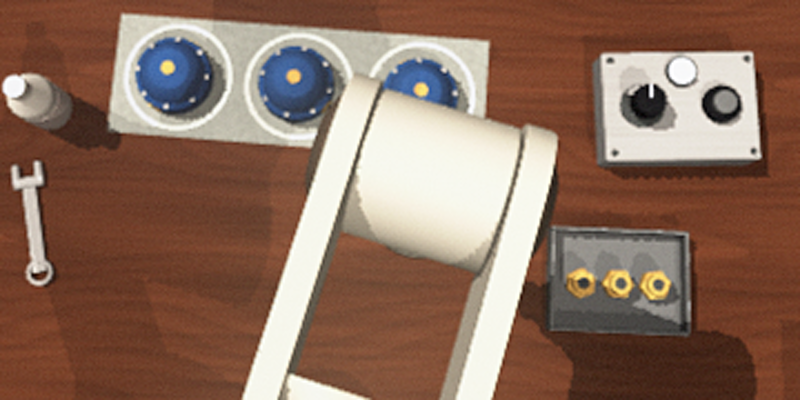

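All three regulators are in their circles, the adapters are in the tray, the selector points to run and the robot touches nothing.

```bash
python3 -c "
from plant import *
print(sign_off())"
```

```text
the job is handed in; nothing more can be done
None
```

I finished the whole sequence and handed the job in at about 48 s of the 210 s; one regulator was knocked out of its circle late in the run and I pushed it back, and no verdict was returned.

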